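# Slide a lacquer test strip onto the inspection stage and bolt it in

## Robot

A 6-joint arm with a two-finger parallel gripper is mounted at the origin on the work surface. World frame = base frame: x ahead of the robot, y to its left, z up, the work surface at z = 0. Lengths are in m, angles in degrees, forces in N, time in s.
With the tool pointing down it reaches from about 0.4 to 0.825 m from the base axis. Payload 7 kg.
Tool frame: the origin (TCP) lies midway between the tips of the shut fingers; the grasp point (between the pads) lies 19 mm behind it; z points along the fingers, y is the line along which they close (so a half turn about z gives the same grasp; the last joint's range is limited). The gripper opens to 88 mm and grips with 3 to 60 N. Pads are 19 mm wide; open, the fingers measure 130 mm over their backs; the gripper's body (78 mm by 193 mm) begins 47 mm behind the grasp point.
Start: joints at [85.491, 20.546, 0.682, 0, -70.136, -16.507], TCP at [0.242, 0.63, 0.197] pointing down, gripper open.
Joint ranges: [-176.03, 176.03], [-82.01, 121.73], [-58.28, 71.71], [-173.87, 95.51], [-174.79, -0.11], [-173.66, 173.66]. Speed limits (degrees/s): [136.94, 136.94, 172.46, 180, 180, 180].

## Interface

Orientations are given as a 3x3 rotation matrix whose columns are the frame's x, y, z axes.
In Python, from rig import robot gives the robot as it stands. Calls block until the motion is done:
- robot.goto(position, orientation): joint-space move of the TCP to a pose.
- robot.servo_line(position, ori=None, speed=0.15): straight line of the TCP; ori=None keeps the orientation; speed is the mean speed in m/s.
- robot.movej(angles): joint-space move.
- robot.move_gripper(opening): opening from 0.0 (shut) to 1.0 (fully open); the grip force is fixed at half the most; returns when the fingers have stopped.
- robot.dwell(seconds).
- robot.ik(position, orientation): joint angles nearest the present ones, or None.
- robot.grab_frame(name): name is "scene" or "top"; returns (picture, depth): 420x560x3 uint8, red, green, blue; 420x560 float32, m along the optical axis (not along the pixel's ray), 0 where there is no reading.
- robot.camera_info(name): a dict with "vfov" (degrees; the focal length in pixels is half the picture's height over the tangent of half this angle, whatever the lens; pixels are square), "cx", "cy" (the principal point, pixels), "view" (4x4, takes a point from world to camera coordinates). Camera axes: x right, y down, z forward; pixel columns grow to the right and rows downward; lengths in m; the calibration is good to about 2 mm. A picture is of the moment at which its call begins. camera_info takes no time and is no camera call.
A pose or a line that the arm cannot do raises robot.Unreachable and nothing moves.
- robot.job_done(): hands the job in; it is judged then, once.
Readings, each from a call of its own:
- robot.read_t(): time.
- robot.read_qpos(): joint angles.
- robot.read_qvel(): joint speeds.
- robot.read_effort(): joint torques, N m.
- robot.read_position(): TCP position.
- robot.read_tcp_rot(): TCP orientation.
- robot.read_force(): force on the tool from outside, world axes, zero at the start.
- robot.read_ft_torque(): the same for the moment, N m.
- robot.read_grip_width(): opening from 0.0 (shut) to 1.0 (fully open).
- robot.read_finger_force(): force on a finger pad.
Only numpy, scipy, OpenCV 4.12 (cv2) and the standard library are available. Lean on these libraries where they do the work, as an engineer would, in place of code of your own. Each camera call takes 0.05 s, during which the arm holds its last target. There are 200 camera calls.

## Task

Draw the black lacquer test strip out of its orange sleeve by pressing lightly on its bare top and sliding it along the track, flat all the way, until its white end is fully home against the end stop under the red keeper. Then push the brass bolt fully shut behind the strip so that it stays put. Do not press hard on the soft lacquer, never lift the strip, and leave everything else on the table alone.

Things in the scene. Friction and masses are not known exactly. Their poses are not given: they have to be found in the camera images.
- stage: Fixed aluminium stage with a straight level track along its own x, bed 290 x 96 mm. Origin: mid-track, 30 mm below the track floor (floor at own z = 30 mm); the stage's height varies by a few mm. The strip slides between steel side rails, inner faces at y = +-31 mm, 10 mm wide, tops 6 mm above the floor. The rail on the -y side has a gap at x = -17.5 mm for the bolt.
- sleeve_mouth (a point): Middle of the track floor at the mouth of the orange sleeve (stage x = -55 mm); axes as the stage. The sleeve roofs the track from here to stage x = -145 mm, 82 mm wide, closed at its far end; roof underside 6 mm, top 10 mm above the floor.
- stop_face (a point): Foot of the end stop's face, mid-track at floor height (stage x = 110 mm); axes as the stage. A red keeper plate, 82 mm wide, overhangs it from stage x = 102 to 145 mm; underside 6 mm, top 11 mm above the floor. A strip that is home touches this face with its front edge: strip origin at stage x = 50 mm, rear edge at -10 mm.
- strip: Loose rigid plate 120 (own x) x 60 (own y) x 3 mm, about 65 g, black with grey lines, white band at its +x end. Origin: centre of the underside. Lies flat on the floor, x along the stage's x, rear 40 to 60 mm in the sleeve: drag it 85 to 105 mm to stage +x. Track friction about 0.2, far below a fingertip's. Lacquer is spoilt if the robot pushes on it with 25 N, even at touchdown; 5 to 12 N is ample.
- strip_front (a point): Middle of the strip's front (white, +x) edge, on its top face, 60 mm ahead of the strip's origin.
- bolt (a joint): Travel of the brass slide bolt along stage +y, m: 0 drawn, 0.030 fully shut (hard stop). Starts 0 to 0.006, moves against about 3 N friction, stays where left. Bar 7 mm high, from stage x = -22.5 to -12.5 mm; square tip at stage y = -40 mm + travel: it passes 2.5 mm behind a strip that is home and jams on the side of one more than about 2 mm short.
- bolt_knob (a point): Centre of the top of the bolt's upright black knob, 14 mm diameter, standing 8 to 38 mm above the track floor at stage x = -17.5 mm, y = -90 mm + travel; axes as the stage. Push its outer (-y) side to stage +y. A grey bracket lies under it from stage y = -48 to -123 mm, 60 mm wide, its top 5 mm below the floor.
- spare_strip: Bystander: a loose blue plate of the same shape lying on the table, with a white end. Leave alone.
- oil_bottle: Bystander: loose amber bottle, 44 mm across, 100 mm tall; origin under its centre.
- loupe: Bystander: loose black eyepiece, 40 mm across, 45 mm tall; origin under its centre.
- screwdriver: Bystander: loose screwdriver lying on the table.
- dust_brush: Bystander: loose brush lying on the table.
- stylus_case: Bystander: loose red case 60 x 45 x 22 mm; origin under its centre.
- mug: Bystander: loose blue mug, 76 mm across, 90 mm tall; origin under its centre.

How it is judged (in metres and radians):
On the way, in this order (a step that is already met when the one before it is completed fails the run):
1. the strip is home against the end stop (within 2 mm), with the bolt still drawn (x of strip in the frame of stage above 0.048 m and value of joint bolt below 0.012 m), for 0.2 s.
2. the bolt is shut behind the strip (value of joint bolt above 0.026 m and x of strip in the frame of stage above 0.047 m), for 0.2 s.
At the end, for the whole second after the job is handed in: The strip lies flat and still in the track, its front edge within 2 mm of the end stop and under the keeper, and the bolt is shut behind it (travel above 26 of 30 mm); the robot has let go of everything (x of strip in the frame of stage above 0.048 m and z of strip in the frame of stage below 0.033 m and angle between the x axis of strip and the x axis of stage, either way round below 0.06 rad and value of joint bolt above 0.026 m and linear speed of strip below 0.01 m/s); the robot touches nothing.
It fails at once if the robot pushes on the lacquer strip with 25 N or more (contact force between any of the arm, the fingers and strip above 25 N).
It fails at once if the strip is lifted off the track (8 mm or more) or tipped (z of strip in the frame of stage above 0.038 m or angle between strip's own z axis and vertical above 0.12 rad).
It fails at once if a bystander is moved by more than 20 mm (distance of any of spare_strip, oil_bottle, loupe, screwdriver, dust_brush, stylus_case, mug from where it was at the start of the episode above 0.02 m).
It also fails if it takes over 72 s, if anything falls off the work surface, if the arm or the gripper's body presses on something with over 40 N, if the wrist force passes 120 N, or if a joint passes its speed limit or range.

## Working session

There is one attempt and no reset: what is moved stays moved. The work goes in short steps, each a Python script; the robot and the scene stay as the last script left them, time stands still between calls to the robot, and variables do not carry over. Pictures are saved under pics/ and viewed, at most 10 in all, crops included, and the job is handed in when it is done.

```bash
mkdir -p pics; ls; cat > h.py <<'E'
import numpy as np, cv2
from rig import robot
def snap(n):
    p,d=robot.grab_frame(n); np.savez('/tmp/%s.npz'%n,p=p,d=d); return p,d
def load(n):
    z=np.load('/tmp/%s.npz'%n); return z['p'],z['d']
def save(p,f): cv2.imwrite('pics/'+f,cv2.cvtColor(p,cv2.COLOR_RGB2BGR))
def cam(n):
    c=robot.camera_info(n); return 210/np.tan(np.radians(c['vfov'])/2),c['cx'],c['cy'],np.array(c['view'])
def px2w(n,u,v,d):
    f,cx,cy,V=cam(n); return (np.linalg.inv(V)@[(u-cx)*d/f,(v-cy)*d/f,d,1])[:3]
def px2plane(n,u,v,z):
    f,cx,cy,V=cam(n); T=np.linalg.inv(V); r=T[:3,:3]@[(u-cx)/f,(v-cy)/f,1]; o=T[:3,3]
    return o+r*(z-o[2])/r[2]
def w2px(n,p):
    f,cx,cy,V=cam(n); q=V@[*p,1]; return f*q[0]/q[2]+cx,f*q[1]/q[2]+cy
E
python3 - <<'E'
from h import *
for n in('scene','top'):
    p,d=snap(n); save(p,n+'0.png'); print(n,robot.camera_info(n))
print(robot.read_t(),robot.read_tcp_rot())
E
```

```text
pics
scene {'vfov': 52.954647189257834, 'cx': 272.06025504312225, 'cy': 207.9131582221651, 'view': array([[ 0.68852337,  0.72515048, -0.00960936, -0.3618091 ],
       [ 0.42171992, -0.41112838, -0.80816197, -0.16957508],
       [-0.58998972,  0.55238595, -0.5888819 ,  1.4353375 ],
       [ 0.        ,  0.        ,  0.        ,  1.        ]])}
top {'vfov': 57.19127387792072, 'cx': 283.15069860093195, 'cy': 208.63748825277884, 'view': array([[ 0.00772445, -0.9999695 , -0.0011513 , -0.00861944],
       [-0.99541259, -0.00757944, -0.09537469,  0.55037812],
       [ 0.09536305,  0.00188274, -0.99544078,  0.92100472],
       [ 0.        ,  0.        ,  0.        ,  1.        ]])}
0.1 [[ 9.33473608e-01 -3.58645908e-01 -3.68625223e-04]
 [-3.58646068e-01 -9.33472618e-01 -1.36744584e-03]
 [ 1.46327302e-04  1.40868059e-03 -9.99998997e-01]]
```

View pics/top0.png

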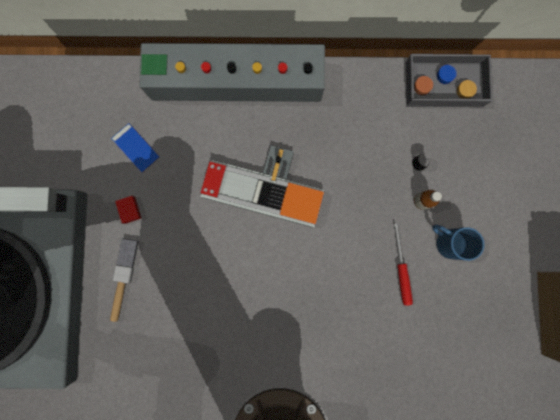

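View pics/scene0.png

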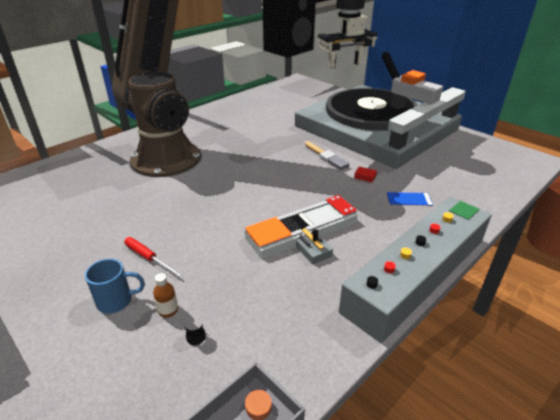

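The top view shows the sleeve at (302,202), the keeper at (213,179), the bare strip at about (270,193), and the bolt and knob at (278,157). I'll enlarge this area.

```bash
python3 - <<'E'
from h import *
p,d=load('top')
save(cv2.resize(p[135:235,190:335],None,fx=5.5,fy=5.5,interpolation=cv2.INTER_CUBIC),'c1.png')
p2,_=load('scene')
save(cv2.resize(p2[185:275,235:365],None,fx=6,fy=6,interpolation=cv2.INTER_CUBIC),'c2.png')
for u,v in [(302,202),(240,186),(213,179),(270,193),(295,185),(262,230)]: print(u,v,px2w('top',u,v,d[v,u]).round(4))
E
```

```text
302 202 [ 0.5658 -0.0501  0.0391]
240 186 [0.6052 0.1023 0.0305]
213 179 [0.6205 0.1674 0.0402]
270 193 [0.5881 0.0281 0.0329]
295 185 [ 0.6071 -0.0328  0.0405]
262 230 [0.4985 0.0482 0.003 ]
```

View pics/c1.png

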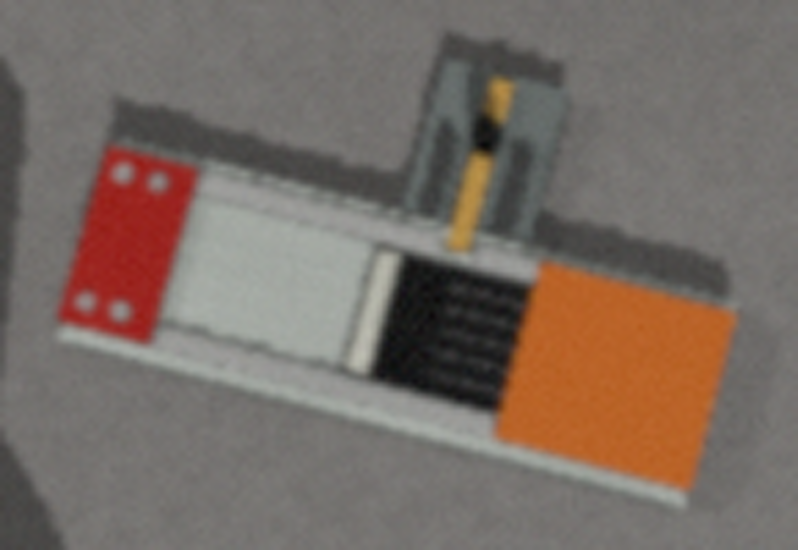

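View pics/c2.png

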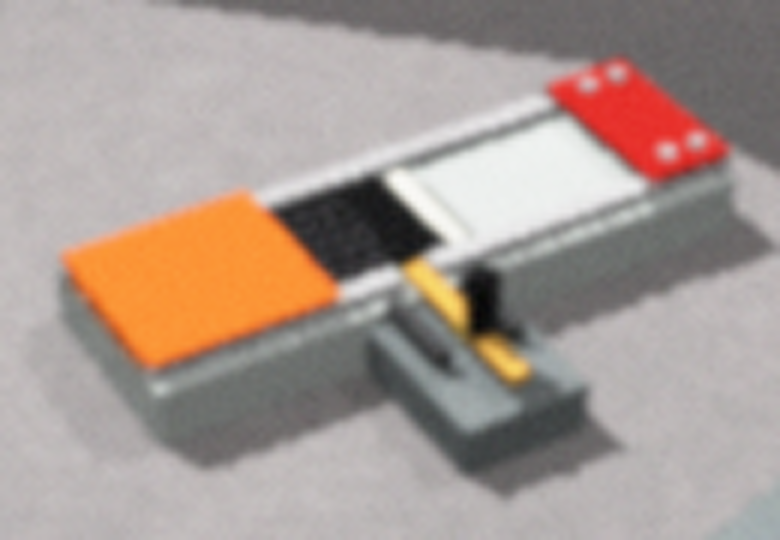

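The enlarged top crop shows these points, in crop pixels:

| Feature | Points |
|---|---|
| Sleeve corners | (543,262), (497,437), (738,308), (690,488) |
| Keeper corners | (200,165), (152,342), (107,148), (57,325) |
| Strip front edge | (378,248) to (347,372) |
| Knob top | (490,130) |

Next I'll fit the stage pose from these points.

```bash
cat > fit.py <<'E'
from h import *
from scipy.optimize import least_squares
p,d=load('top')
F=lambda U,V:((U+.5)/5.5-.5+190,(V+.5)/5.5-.5+135)
obs=[((-.055,-.041,.010),(543,262)),((-.055,.041,.010),(497,437)),((-.145,-.041,.010),(738,308)),((-.145,.041,.010),(690,488)),
((.102,-.041,.011),(200,165)),((.102,.041,.011),(152,342)),((.145,-.041,.011),(107,148)),((.145,.041,.011),(57,325))]
def zs(poly):
    m=np.zeros(d.shape,np.uint8); cv2.fillPoly(m,[np.array([F(*q) for q in poly]).round().astype(int)],1)
    m=cv2.erode(m,np.ones((3,3))); vv,uu=np.nonzero(m); z=[px2w('top',u,v,d[v,u])[2] for u,v in zip(uu,vv) if d[v,u]>0]; return np.median(z)
zf=[zs([(543,262),(497,437),(690,488),(738,308)])-.010,zs([(200,165),(152,342),(57,325),(107,148)])-.011,zs([(215,205),(365,240),(330,355),(180,315)]),zs([(410,265),(525,290),(495,405),(385,370)])-.003]
print('floor est',np.round(zf,4)); z=np.mean(zf)
def S2w(q,x): c,s=np.cos(x[2]),np.sin(x[2]); return np.array([x[0]+c*q[0]-s*q[1],x[1]+s*q[0]+c*q[1],z+q[2]])
r=least_squares(lambda x:np.ravel([np.subtract(w2px('top',S2w(q,x)),F(*o)) for q,o in obs]),[.6,.05,1.35])
x=r.x; print('stage',x[:2],np.degrees(x[2]),'res',r.fun.reshape(-1,2).round(2).tolist())
def w2S(w): c,s=np.cos(x[2]),np.sin(x[2]); a,b=w[0]-x[0],w[1]-x[1]; return c*a+s*b,-s*a+c*b
for o in[(378,248),(347,372)]: print('front',np.round(w2S(px2plane('top',*F(*o),z+.003)),4))
print('knob',np.round(w2S(px2plane('top',*F(490,130),z+.038)),4))
np.save('stage.npy',[*x,z])
E
python3 fit.py
```

```text
floor est [0.0307 0.0311 0.0311 0.031 ]
stage [0.58929144 0.04734613] 75.71503519368193 res [[-0.18, -0.69], [-0.4, -0.07], [0.18, 0.25], [0.59, 0.11], [0.06, 0.75], [-0.27, 0.77], [0.05, -0.55], [-0.04, -0.6]]
front [ 0.0172 -0.028 ]
front [0.0161 0.0293]
knob [-0.0199 -0.0849]
```

```bash
cat >> h.py <<'E'
X0,Y0,TH,ZF=np.load('stage.npy'); c,s=np.cos(TH),np.sin(TH)
def S(x,y,z): return np.array([X0+c*x-s*y,Y0+s*x+c*y,ZF+z])
ex=np.array([c,s,0]); ey=np.array([-s,c,0])
def toS(w): a=np.array(w)-[X0,Y0,ZF]; return np.array([a@ex,a@ey,a[2]])
def fS(n=5):
    f=np.mean([(robot.dwell(.01),robot.read_force())[1] for _ in range(n)],axis=0); return np.array([f@ex,f@ey,f[2]])
E
python3 - <<'E'
from h import *
z=np.array([0,0,-1.])
best=None
for sg in(1,-1):
    y=sg*ey; R=np.column_stack([np.cross(y,z),y,z]); q=robot.ik(S(-.02,0,.1),R); print(sg,q)
    q2=robot.ik(S(-.0175,-.13,.015),R); print(q2)
    if q is not None and (best is None or abs(q[5])<best[0]): best=(abs(q[5]),R)
R=best[1]; np.save('R.npy',R)
robot.move_gripper(0.0); robot.goto(S(-.02,0,.1),R); robot.servo_line(S(-.02,0,.016),speed=.08)
robot.dwell(.2)
for _ in range(3): print(fS(1))
print(robot.read_t(),toS(robot.read_position()),robot.read_grip_width())
E
```

```text
1 [ 21.8780881   15.08015774 -16.20900902   0.         -58.71083324
 -36.16305291]
[ 15.51487172  30.31551684  -4.43111824   0.         -55.25336492
 -29.79983653]
-1 [ 21.8780881   15.08015774 -16.20900902   0.         -58.71083324
 143.83694709]
[ 15.51487172  30.31551684  -4.43111824   0.         -55.25336492
 150.20016347]
[ 0.17167821 -0.18954239 -0.13118452]
[-0.39230601  0.68477511  0.01513673]
[0.61987351 0.55533839 0.2200733 ]
5.4167 [-0.01983407 -0.00024134  0.01646479] 0.005609832984955677
```

```bash
python3 - <<'E'
from h import *
zc=.012; robot.servo_line(S(-.02,0,zc),speed=.02); robot.dwell(.2); b=fS(10); np.save('b.npy',b)
for i in range(60):
    zc-=.0003; robot.servo_line(S(-.02,0,zc),speed=.01); f=fS(4)-b
    if f[2]>1: print(round(zc,4),f.round(2))
    if f[2]>6.5: break
np.save('zc.npy',zc)
print(robot.read_t(),toS(robot.read_position()),b)
E
```

```text
23.05 [-1.99947478e-02  1.16511709e-05 -6.02681073e-03] [-0.30832537 -0.00092781 -0.12800797]
```

No contact even 6 mm below the estimated floor, so I need to look before moving again.

```bash
python3 - <<'E'
from h import *
print(fS(10)-np.load('b.npy'),robot.read_position(),robot.read_t())
p,d=snap('scene'); a=cv2.resize(p[150:270,235:375],None,fx=4,fy=4,interpolation=cv2.INTER_CUBIC)
save(a,'s2.png')
E
```

```text
[ 0.33055341 -0.16255038  0.23622806] [0.5843805  0.02797054 0.02498765] 23.1333
```

View pics/s2.png

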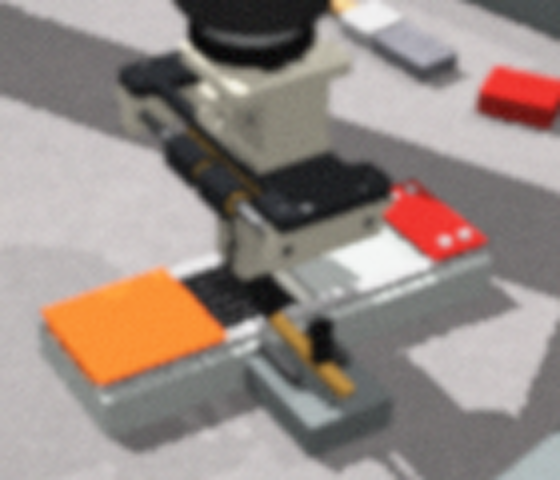

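```bash
python3 - <<'E'
from h import *
p,d=load('scene'); P=robot.read_position()
for q in (P,P+[0,0,.01],P-ey*.021,P-ey*.021+[0,0,.02],S(.0167,-.03,.003)): print('crop px',((np.array(w2px('scene',q))-[235,150])*4).round(1))
# cloud near the tool, stage coords
vv,uu=np.mgrid[150:270,235:375]; f,cx,cy,V=cam('scene'); D=d[150:270,235:375]
T=np.linalg.inv(V); C=np.stack([(uu-cx)*D/f,(vv-cy)*D/f,D,np.ones_like(D)],-1)@T.T
A=C[...,:3]-[X0,Y0,ZF]; Q=np.stack([A@ex,A@ey,A[...,2]],-1)*1000
for v in range(56,80,2): print(v*4,[tuple(Q[v,u].round().astype(int)) for u in range(52,76,3)])
E
```

```text
crop px [241.8 301.5]
crop px [242.2 289.3]
crop px [259.2 319.3]
crop px [260.1 294.6]
crop px [315.7 297.9]
224 [(np.int64(22), np.int64(113), np.int64(-30)), (np.int64(-30), np.int64(13), np.int64(51)), (np.int64(-29), np.int64(1), np.int64(59)), (np.int64(-31), np.int64(-17), np.int64(70)), (np.int64(-51), np.int64(-61), np.int64(105)), (np.int64(-56), np.int64(-81), np.int64(120)), (np.int64(-58), np.int64(-95), np.int64(129)), (np.int64(-51), np.int64(-97), np.int64(127))]
232 [(np.int64(16), np.int64(103), np.int64(-28)), (np.int64(-30), np.int64(12), np.int64(46)), (np.int64(-28), np.int64(1), np.int64(52)), (np.int64(-485), np.int64(-720), np.int64(674)), (np.int64(-24), np.int64(-20), np.int64(64)), (np.int64(-59), np.int64(-86), np.int64(118)), (np.int64(-59), np.int64(-96), np.int64(125)), (np.int64(-48), np.int64(-93), np.int64(119))]
240 [(np.int64(13), np.int64(97), np.int64(-31)), (np.int64(-30), np.int64(11), np.int64(40)), (np.int64(-28), np.int64(2), np.int64(45)), (np.int64(-32), np.int64(-19), np.int64(60)), (np.int64(-24), np.int64(-20), np.int64(57)), (np.int64
[... 2668 characters left out ...]
int64(1), np.int64(1)), (np.int64(-40), np.int64(-5), np.int64(4)), (np.int64(-33), np.int64(-9), np.int64(3)), (np.int64(-28), np.int64(-15), np.int64(6)), (np.int64(-18), np.int64(-13), np.int64(0)), (np.int64(-12), np.int64(-18), np.int64(1)), (np.int64(-5), np.int64(-22), np.int64(1)), (np.int64(-3), np.int64(-32), np.int64(7))]
312 [(np.int64(-57), np.int64(-19), np.int64(14)), (np.int64(-45), np.int64(-14), np.int64(5)), (np.int64(-36), np.int64(-14), np.int64(2)), (np.int64(-29), np.int64(-17), np.int64(1)), (np.int64(-25), np.int64(-25), np.int64(5)), (np.int64(-17), np.int64(-26), np.int64(2)), (np.int64(-16), np.int64(-39), np.int64(11)), (np.int64(-7), np.int64(-38), np.int64(7))]
```

The picture and depth agree that the fingertips are about 26 mm above the floor at crop (250,278), so the reported TCP z reads roughly 30 mm low. Sideways it is fine. I'll come down 14 mm quickly and measure the tip height again.

```bash
cat > tip.py <<'E'
from h import *
def tip():
    p,d=snap('scene'); f,cx,cy,V=cam('scene'); T=np.linalg.inv(V)
    vv,uu=np.mgrid[130:270,235:375]; D=d[130:270,235:375]
    A=(np.stack([(uu-cx)*D/f,(vv-cy)*D/f,D,np.ones_like(D)],-1)@T.T)[...,:3]-[X0,Y0,ZF]
    Q=np.stack([A@ex,A@ey,A[...,2]],-1)*1000; P=toS(robot.read_position())*1000
    m=(abs(Q[...,0]-P[0])<13)&(abs(Q[...,1]-P[1])<24)&(Q[...,2]>9)&(Q[...,2]<60)
    z=np.sort(Q[m][:,2]); return z[:12].round(1), len(z), P.round(1)
E
python3 - <<'E'
from h import *; from tip import tip
print(tip())
robot.servo_line(S(-.02,0,-.020),speed=.03); print(fS(6)-np.load('b.npy'),tip(),robot.read_t())
E
```

```text
(array([25.6, 26. , 26.9, 28.5, 28.6, 29.2, 29.6, 29.7, 29.9, 30.2, 30.6,
       31. ]), 118, array([-20.,  -0.,  -6.]))
[ 0.31007108 -0.15824303  0.1838996 ] (array([12.6, 14. , 14.1, 15.1, 15.1, 15.3, 15.5, 16.5, 16.9, 17.1, 17.5,
       17.7]), 135, array([-19.9,  -0.1, -19.9])) 23.95
```

```bash
python3 - <<'E'
from h import *
b=np.load('b.npy'); zc=-.0245; robot.servo_line(S(-.02,0,zc),speed=.02)
t0=robot.read_t()
for i in range(30):
    zc-=.0003; robot.servo_line(S(-.02,0,zc),speed=.01); f=fS(4)-b
    if f[2]>1: print(round(zc,4),f.round(2))
    if f[2]>5: break
np.save('zc.npy',zc); print(i,zc,robot.read_t()-t0,robot.read_t(),toS(robot.read_position()))
E
```

```text
-0.0278 [0.32 0.43 1.47]
-0.0281 [-0.07  0.52  5.47]
11 -0.02810000000000002 3.400000000000002 27.725 [-0.01991004 -0.00028931 -0.02770701]
```

Contact at 5.5 N. Now I'll drag, regulating the press force.

```bash
python3 - <<'E'
from h import *
b=np.load('b.npy'); zc=float(np.load('zc.npy'))-.0001; x=-.02
while x<.079:
    x+=.006 if x<.066 else .003
    robot.servo_line(S(x,0,zc),speed=.03); f=fS(3)-b
    print(round(x,4),round(zc*1e3,2),f.round(1))
    if f[2]>20: break
    zc+=np.clip((f[2]-7.5)/13000*.6,-.0003,.0004)
    if f[0]<-4 and x>.06: break
np.save('zc.npy',[zc]); np.save('x.npy',x); print(robot.read_t(),toS(robot.read_position()))
p,d=snap('top'); save(cv2.resize(p[135:235,190:335],None,fx=5.5,fy=5.5,interpolation=cv2.INTER_CUBIC),'t3.png')
E
```

```text
-0.014 -28.2 [1.4 0.6 5.5]
-0.008 -28.29 [1.3 1.  5.6]
-0.002 -28.38 [0.9 0.6 6.3]
0.004 -28.43 [1.6 0.5 6.3]
0.01 -28.49 [0.8 0.8 6.6]
0.016 -28.53 [1.3 1.  7.6]
0.022 -28.53 [1.1 0.6 6.9]
0.028 -28.56 [1.2 0.9 7.3]
0.034 -28.57 [1.5 0.2 6.7]
0.04 -28.6 [0.8 0.6 7.3]
0.046 -28.61 [1.4 0.8 6.8]
0.052 -28.64 [1.3 0.4 7.8]
0.058 -28.63 [1.3 0.6 7.5]
0.064 -28.63 [0.7 0.8 7.1]
0.07 -28.65 [1.3 0.6 7.8]
0.073 -28.63 [-0.5  0.5  8.2]
0.076 -28.6 [-1.3  0.7  8.5]
0.079 -28.56 [-1.5  0.8  9. ]
34.175 [ 0.07910593 -0.00057198 -0.02773577]
```

View pics/t3.png

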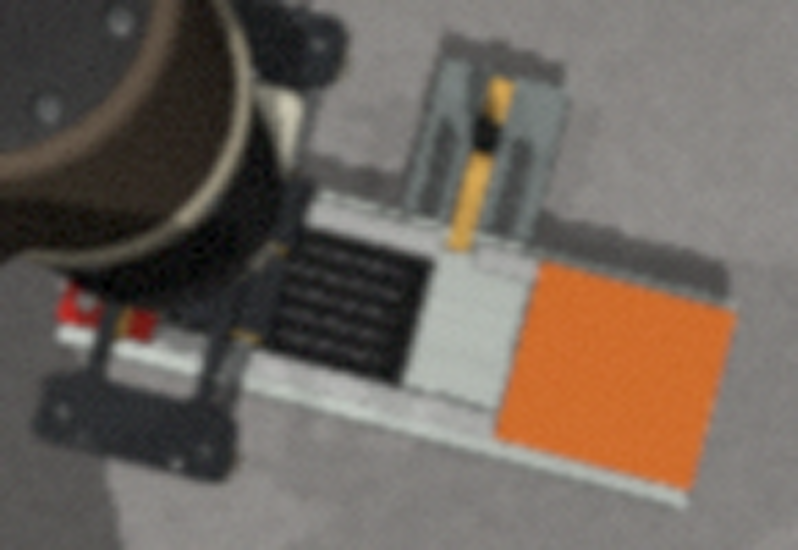

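The strip has moved clear of the sleeve, with its rear edge at crop (435,262) to (403,384). The gripper hides the keeper side. I'll check the rear edge position, which should be -10 mm.

```bash
cat >> fit.py <<'E'
for o in[(435,262),(403,384)]: print('rear',np.round(w2S(px2plane('top',*F(*o),z+.003)),4))
for o in[(447,247),(470,247)]: print('bar',np.round(w2S(px2plane('top',*F(*o),z+.007)),4))
E
python3 - <<'E'
from h import *
F=lambda U,V:((U+.5)/5.5-.5+190,(V+.5)/5.5-.5+135)
for o,z in[((435,262),.003),((403,384),.003),((447,247),.007),((470,247),.007)]: print(toS(px2plane('top',*F(*o),ZF+z)).round(4))
b=np.load('b.npy'); zc=float(np.load('zc.npy')[0]); x=float(np.load('x.npy'))
for i in range(3):
    x+=.0025; robot.servo_line(S(x,0,zc),speed=.03); f=fS(4)-b; print(x,f.round(1)); zc+=np.clip((f[2]-9)/13000*.6,-.0003,.0004)
print(robot.read_t())
E
```

```text
[-0.009  -0.0284  0.003 ]
[-0.0094  0.0282  0.003 ]
[-0.0128 -0.0356  0.007 ]
[-0.0226 -0.0382  0.007 ]
0.0815 [-1.1  0.5  7.7]
0.084 [-2.   0.8  8.1]
0.08650000000000001 [-1.6  0.5  8.3]
35.075
```

The strip is home: the rear edge measures about -9 mm and the force has levelled off, so the fingertip is slipping. I'll lift off, turn the tool 90° to keep its body clear of the console, and push the knob.

```bash
python3 - <<'E'
from h import *
P=toS(robot.read_position()); robot.servo_line(S(P[0],P[1],.04),speed=.08)
z=np.array([0,0,-1.]); Rs=[np.column_stack([np.cross(y,z),y,z]) for y in(ex,-ex)]
q0=robot.read_qpos(); qs=[robot.ik(S(-.0175,-.118,.04),R) for R in Rs]
k=min((i for i in(0,1) if qs[i] is not None),key=lambda i:abs(qs[i][5]-q0[5])); print(q0[5],[q[5] if q is not None else None for q in qs])
R=Rs[k]; robot.goto(S(-.0175,-.118,.04),R); robot.servo_line(S(-.0175,-.118,-.016),speed=.08)
robot.dwell(.1); b=fS(8); np.save('b2.npy',b); print(robot.read_t(),toS(robot.read_position()),b)
p,d=snap('scene'); a=cv2.resize(p[150:270,235:375],None,fx=4,fy=4,interpolation=cv2.INTER_CUBIC); save(a,'s4.png')
E
```

```text
-44.24917044658218 [np.float64(-120.30728754292137), np.float64(59.69271245707862)]
38.3083 [-0.01728601 -0.11843881 -0.01526554] [ 0.17652667 -0.14864615 -0.39126216]
```

View pics/s4.png

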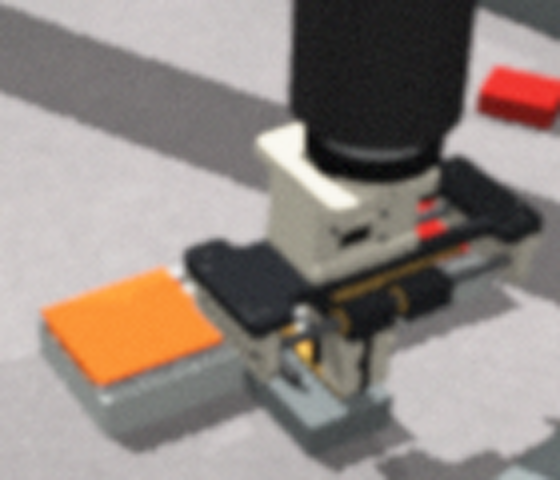

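The finger stands on the outer side of the knob, just above the bracket at crop (355,385). Now pushing.

```bash
python3 - <<'E'
from h import *
b=np.load('b2.npy'); y=-.118
while y<-.066:
    y+=.003 if y<-.082 else .001
    robot.servo_line(S(-.0175,y,-.016),speed=.04); f=fS(3)-b; print(round(y,4),f.round(1))
    if abs(f[1])>14: break
print(robot.read_t(),toS(robot.read_position()))
robot.servo_line(S(-.0175,-.118,-.016),speed=.1); robot.servo_line(S(-.0175,-.118,.06),speed=.1); robot.goto(S(-.16,-.1,.12),robot.read_tcp_rot())
print(robot.read_t())
p,d=snap('top'); save(cv2.resize(p[135:235,190:335],None,fx=5.5,fy=5.5,interpolation=cv2.INTER_CUBIC),'t5.png')
E
```

```text
-0.115 [-0.5  0.2  0.1]
-0.112 [ 0.1 -0.5  0.5]
-0.109 [-0.1 -0.   0.1]
-0.106 [0.  0.7 0.1]
-0.103 [0.4 0.2 0.2]
-0.1 [-1.  -0.6 -0. ]
-0.097 [-0.2 -2.4  0.3]
-0.094 [-0.6 -1.5  0.1]
-0.091 [-0.1 -1.5  1. ]
-0.088 [-0.1 -1.2  0.5]
-0.085 [-0.2 -2.2  0.9]
-0.082 [-0.6 -1.2  0.5]
-0.081 [-0.3 -1.9  0.3]
-0.08 [-0.4 -2.2  0.1]
-0.079 [-0.1 -2.6  0.1]
-0.078 [-0.  -2.3  1. ]
-0.077 [-0.3 -2.1 -0. ]
-0.076 [ 0.2 -2.8 -0.3]
-0.075 [-0.2 -2.9 -0.4]
-0.074 [-0.3 -5.8 -1.2]
-0.073 [-1.4 -8.8 -3.3]
-0.072 [ -2.3 -12.5  -4.8]
-0.071 [ -3.4 -14.9  -5.8]
44.6833 [-0.01702121 -0.07486595 -0.01514006]
46.875
```

View pics/t5.png

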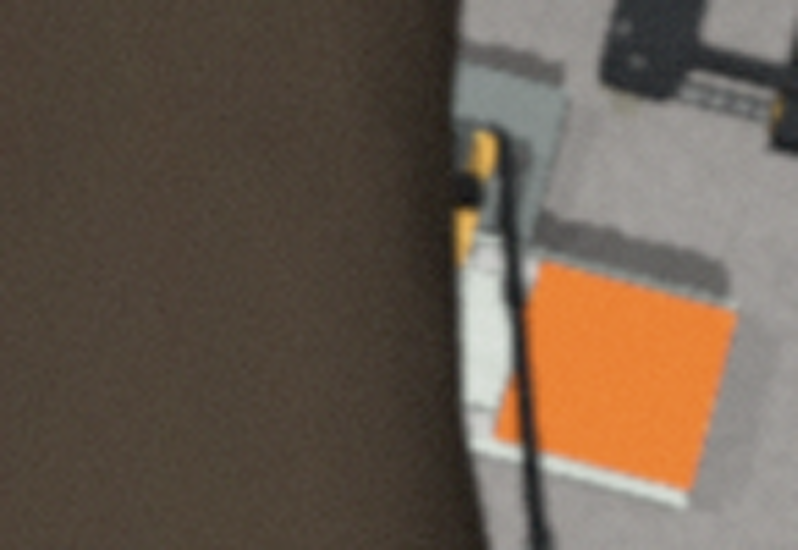

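The bolt moved about 25 mm before reaching a firm stop. The knob is now at crop (467,190), but the arm hides the strip, so I'll check with the scene camera.

```bash
python3 - <<'E'
from h import *
F=lambda U,V:((U+.5)/5.5-.5+190,(V+.5)/5.5-.5+135)
print(toS(px2plane('top',*F(467,190),ZF+.038)).round(4))
p,d=snap('scene'); save(cv2.resize(p[185:275,235:365],None,fx=6,fy=6,interpolation=cv2.INTER_CUBIC),'s6.png'); print(robot.read_force(),robot.read_t())
E
```

```text
[-0.0171 -0.057   0.038 ]
[ 0.45067174 -0.65177618 -1.14470976] 46.975
```

View pics/s6.png

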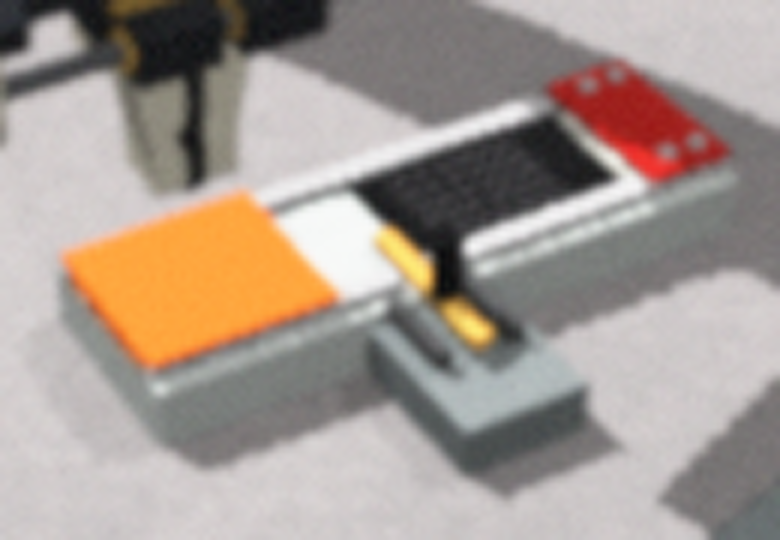

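The strip lies flat with its white end under the keeper at (600,150). The bolt tip at (385,235) sits behind it, and the robot is clear.

```bash
python3 -c "
from rig import robot
print(robot.job_done())"
```

```text
the job is handed in; nothing more can be done
None
```

The job is handed in at about 47 s of the 72 s allowed: the strip is home under the keeper, the bolt is shut behind it and the robot is clear, all seen in the last camera pictures, though the verdict was not reported back; the press force I read on the lacquer peaked at 9 N.

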